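Turn over the rotor cells and set aside the cross-cut one

ROBOT

A 6-joint arm with a two-finger parallel gripper is mounted at the origin on the work surface. World frame = base frame: x ahead of the robot, y to its left, z up, the work surface at z = 0. Lengths are in m, angles in degrees, forces in N, time in s.
With the tool pointing down it reaches from about 0.35 to 0.875 m from the base axis. Payload 4.2 kg.
Tool frame: the origin (TCP) lies at the very end of the fingers, on their centre line; the grasp point (between the pads) lies 19 mm behind it; z points along the fingers, y is the line along which they close (so a half turn about z gives the same grasp; the last joint's range is limited). The gripper opens to 87 mm and grips with 3 to 60 N. Pads are 19 mm wide; open, the fingers measure 117 mm over their backs; the gripper's body (75 mm by 190 mm) begins 51 mm behind the grasp point.
Start: joints at [-49.641, 22.042, 0.453, 0, -68.411, -14.817], TCP at [0.269, -0.564, 0.223] pointing down, gripper open.
Joint ranges: [-179.83, 179.83], [-69.29, 118.12], [-61.27, 80.66], [-181.25, 117.63], [-171.15, -9.14], [-177.46, 177.46]. Speed limits (degrees/s): [159.86, 159.86, 180, 180, 180, 180].

INTERFACE

Orientations are given as a 3x3 rotation matrix whose columns are the frame's x, y, z axes.
In Python, from station import monitor, cams, ticket gives the robot as it stands.
- The arm moves only by the tool drive_tool, never from a script. Its argument "moves" is a list of rows, each an object with "delta_pos": the shift along the tool's x, y, z in mm, a list of three; "turn": the turn about the tool's z in rad; "claw": the opening, from 0 (shut) to 1 (fully open). A call has 1 to 12 rows; each row shifts and turns the commanded pose from where the row before left it, along the tool's axes as they then stand; what a row does not reach is not made up. A row lasts 1/8 s, in which the tool goes at most 62.5 mm and 10.7 degrees, less where a joint would pass 70% of its speed; a pose out of reach is approached as far as the arm can. A call is refused whole if a number of a shift passes 62.5 or a number of a turn 0.188, either way. A call with a gripper value outside its range is refused whole. The fingers move at their own pace and stop on an object; the grip force is fixed at half the most. Time passes only in rows, so rows that do not move let the fingers close. It gives the time, the measured TCP pose, the force, the opening and the grip force at its end, in the units of the state.
- monitor.sense(): the state, without advancing time (a new reading comes with each control period).
- cams.capture(name): name is "scene" or "top" or "wrist"; returns a dict with "color" (384x512x3 uint8, red, green, blue), "range_z" (384x512 float32, m along the optical axis (not along the pixel's ray), 0 where there is no reading), "vertical_fov" (degrees; the focal length in pixels is half the picture's height over the tangent of half this angle, whatever the lens; pixels are square), "cx", "cy" (the principal point, pixels), "extrinsics" (4x4, takes a point from camera to world coordinates). Camera axes: x right, y down, z forward; pixel columns grow to the right and rows downward; lengths in m; the calibration is good to about 2 mm. A picture is of the moment at which its call begins.
- ticket.finish_job(): hands the job in; it is judged then, once.
The state is a dict: "time_s": time; "joints": joint angles; "joint_velocities": joint speeds; "effort": joint torques, N m; "tcp_pos": TCP position; "ee_rot": TCP orientation; "wrist_force": force on the tool from outside, world axes, zero at the start; "moment": the same for the moment, N m; "gripper_width": opening from 0.0 (shut) to 1.0 (fully open); "gripper_force": force on a finger pad.
Only numpy, scipy, OpenCV 4.12 (cv2) and the standard library are available. Lean on these libraries where they do the work, as an engineer would, in place of code of your own. Each camera call takes 0.05 s, during which the arm holds its last target. There are 200 camera calls.

TASK

The three aluminium rotor cells on the bench mat look alike from above, but one has a cross cut into its underside where the others have a single groove. Turn all three bottom up, then put the one with the cross in the empty square tray, lying flat with its cross up, and leave the other two lying flat, bottom up, on the mat. Tipping a cell over from its end is fine, but do not drop them from a height; never put a wrong cell in the tray, and do not disturb the rings, clamp and screwdriver lying on the mat.

Things in the scene. Friction and masses are not known exactly. Their poses are not given: they have to be found in the camera images.
- cell_a: Rotor cell: plain aluminium block 76 mm long (its x), 48 mm wide (y), 28 mm thick (z), 0.15 to 0.30 kg. Origin at the centre of its underside; z points from underside to top face: up at the start (lying flat on the mat), down once turned over. Top face: three thin dark slots across the width. Its flat ends let it stand on end; it then needs about 20 degrees of lean to topple
- cell_b: Another cell, like cell_a. Underside of a cell: one dark groove, 11 mm wide and 3 mm deep, across the width at mid-length. On just one of the three cells (it may be any of them) a second such groove runs along the whole length at mid-width, making a cross
- cell_c: Another cell, like cell_a and cell_b: which of the three has the cross can only be seen or felt on the undersides
- tray: Square open tray, grey plastic, fixed: 170 mm by 170 mm outside, 22 mm high, walls 4 mm, floor 4 mm thick. Origin at the centre of its underside, x and y along its sides. It stands on the bench to the left or right of the mat
- mat: Dark rubber bench mat, fixed: 320 mm (its x) by 440 mm (its y), 2 mm thick, z up. Origin at the centre of its underside. The cells start in a row along its y, about 150 mm from centre to centre, their length roughly along its y too, so they lie end to end with gaps of about 75 mm
- rotor: Round steel rotor disc lying on a black base, fixed, 160 mm across, 54 mm high at its hub, on the other side of the mat from the tray. Origin at the centre of its underside. Leave alone
- washer: Bystander: steel ring 34 mm across, 6 mm high, on the mat near its edge nearest the robot. Origin at the centre of its underside
- spacer: Bystander: brass ring 28 mm across, 12 mm high, on the mat near its edge nearest the robot. Origin at the centre of its underside
- clamp: Bystander: small steel clamp block 30 by 16 mm, 14 mm high, on the mat near its far edge. Origin at the centre of its underside
- driver: Bystander: screwdriver 150 mm long with a black handle about 28 mm thick, lying near the far edge of the mat, along its y. Origin under its middle
Things that resemble listed ones, but are neither listed nor needed, are in the scene too. What is shaped like the cell_c but orange or pink is not meant.

How it is judged:
By the outcome, as a careful person would: the job done as asked, in the order asked, and still so for the second after the job is handed in, with the robot touching nothing.
It also fails if it takes over 72 s, if anything falls off the work surface, if the arm or the gripper's body presses on something with over 40 N, if the wrist force passes 120 N, or if a joint passes its speed limit or range.

## Working session

There is one attempt and no reset: what is moved stays moved. The work goes in short steps, Python scripts to look and compute and a tool call to move; the robot and the scene stay as the last step left them, time stands still between calls to the robot, and variables do not carry over. Pictures are saved under pics/ and viewed, at most 10 in all, crops included, and the job is handed in when it is done.

Besides the shell and the picture viewer there is one more tool, called as name(argument=value, ...), one argument or row to a line, values as JSON. drive_tool: Moves the arm, as the interface text tells. Its arguments: {"type":"object","properties":{"moves":{"type":"array","items":{"type":"object","properties":{"delta_pos":{"type":"array","items":{"type":"number"}},"turn":{"type":"number"},"claw":{"type":"number"}}}}},"required":["moves"]}

```bash
mkdir -p pics; ls; python3 - <<'E'
from station import monitor,cams
import cv2,numpy as np
s=monitor.sense();print(s['time_s'],s['tcp_pos'],np.round(s['ee_rot'],3),s['gripper_width'])
ims=[]
for n in ['top','scene']:
    c=cams.capture(n);np.savez(f'{n}.npz',**c);ims.append(c['color'][:,:,::-1])
    print(n,c['vertical_fov'],c['cx'],c['cy'],np.round(c['extrinsics'],3))
cv2.imwrite('pics/a.png',ims[0]);cv2.imwrite('pics/b.png',ims[1])
E
```

```text
pics
0.0 [ 0.26925969 -0.56336099  0.221467  ] [[-0.902 -0.431 -0.001]
 [-0.431  0.902  0.002]
 [ 0.     0.002 -1.   ]] 0.9995573855086815
top 54.55217421489682 249.94678545636205 200.0959594486435 [[-0.005 -0.999  0.044  0.442]
 [-1.     0.005 -0.007 -0.002]
 [ 0.007 -0.044 -0.999  1.135]
 [ 0.     0.     0.     1.   ]]
scene 51.12498558153658 261.33678328226824 192.36195052683897 [[-0.206  0.69  -0.694  1.185]
 [ 0.979  0.15  -0.141  0.153]
 [ 0.007 -0.708 -0.706  0.722]
 [ 0.     0.     0.     1.   ]]
```

View pics/a.png

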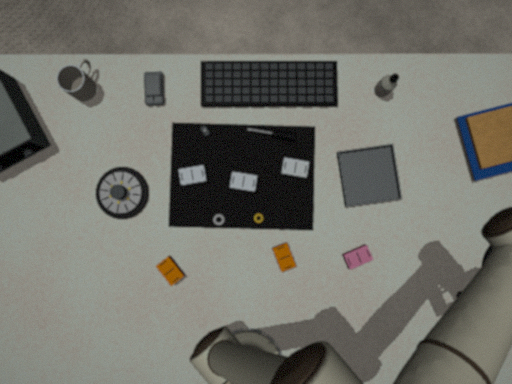

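View pics/b.png

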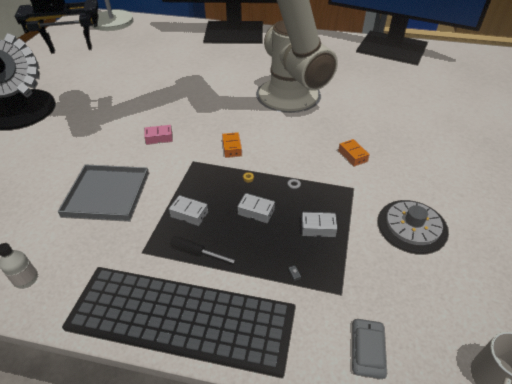

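The top view shows the cells at about (192,175), (243,182) and (295,167), and the tray at (368,176). The rings are at (219,219) and (259,217), the clamp at (205,131) and the driver at (265,131). In the scene view the cells lie with their slotted faces up.

```bash
cat > h.py <<'E'
import numpy as np,cv2
def K(c):
    f=c['color'].shape[0]/2/np.tan(np.radians(float(c['vertical_fov']))/2);return f,float(c['cx']),float(c['cy'])
def ray(c,uv,z):
    f,cx,cy=K(c);E=c['extrinsics'];uv=np.atleast_2d(uv).astype(float)
    d=np.c_[(uv[:,0]-cx)/f,(uv[:,1]-cy)/f,np.ones(len(uv))]@E[:3,:3].T
    return E[:3,3]+d*((z-E[2,3])/d[:,2])[:,None]
def cloud(c):
    f,cx,cy=K(c);E=c['extrinsics'];v,u=np.mgrid[:384,:512];Z=c['range_z']
    P=np.stack([(u-cx)/f*Z,(v-cy)/f*Z,Z],-1);return P@E[:3,:3].T+E[:3,3]
def rects(c,mask,z,amin=20):
    out=[]
    for k in cv2.findContours(mask.astype(np.uint8),cv2.RETR_EXTERNAL,cv2.CHAIN_APPROX_NONE)[0]:
        if cv2.contourArea(k)<amin: continue
        p=ray(c,k[:,0],z)[:,:2].astype(np.float32)*1000
        r=cv2.minAreaRect(p);b=cv2.boxPoints(r);e=[b[1]-b[0],b[2]-b[1]];e=max(e,key=np.linalg.norm)
        out.append((np.round(r[0],1),np.round(sorted(r[1]),1),round(float(np.degrees(np.arctan2(e[1],e[0]))%180),1)))
    return out
E
python3 - <<'E'
from h import *
c=dict(np.load('top.npz'));g=c['color'].astype(int)
P=cloud(c);roi=np.zeros((384,512),bool);roi[118:235,165:320]=1
print('cells',rects(c,roi&(g.min(2)>110),0.03,60))
print('small',rects(c,roi&(g.max(2)>60),0.01,8))
t=np.zeros((384,512),bool);t[135:215,330:410]=1
print('tray',rects(c,t&(g.max(2)<125),0.015,500))
print('heights',[(uv,np.round(P[uv[1],uv[0]],3)) for uv in [(185,175),(243,188),(368,176)]])
E
```

```text
cells [(array([564.2,  12.1]), array([347.4, 461.8]), 89.8)]
small [(array([566.4,  12.4]), array([353.7, 470.2]), 89.8)]
tray [(array([ 564.8, -370. ]), array([176.4, 177.6]), 98.1)]
heights [((185, 175), array([0.566, 0.182, 0.034])), ((243, 188), array([0.527, 0.01 , 0.031])), ((368, 176), array([ 0.564, -0.372,  0.005]))]
```

```bash
python3 - <<'E'
from h import *
c=dict(np.load('top.npz'));g=c['color'].astype(int)
roi=np.zeros((384,512),bool);roi[128:224,176:309]=1
print('cells',rects(c,roi&(g.min(2)>90),0.03,60))
print('small',rects(c,roi&(g.max(2)>55),0.01,8))
E
```

```text
cells [(array([437.2,  84.2]), array([26.6, 29.6]), 89.7), (array([548.2,   9.7]), array([49.7, 77.8]), 81.0), (array([568.1, 161.9]), array([49.6, 77.7]), 99.3), (array([ 589.6, -145.4]), array([50.3, 77.1]), 79.9)]
small [(array([438.6,  85.8]), array([30.1, 36.2]), 89.7), (array([438.7, -35.6]), array([29.9, 32. ]), 134.7), (array([550.2,   9.9]), array([56. , 84.7]), 80.3), (array([570.3, 164.8]), array([55.6, 84. ]), 99.3), (array([ 592.3, -148. ]), array([56.2, 84.4]), 80.1), (array([704., -41.]), array([10.3, 77.7]), 79.7), (array([704.9, 125.9]), array([15.2, 25.5]), 33.4)]
```

drive_tool(
  moves=[
    {"turn": -0.188},
    {"turn": -0.188},
    {"turn": -0.188},
    {"turn": -0.188},
    {"turn": -0.188},
    {"turn": -0.011, "delta_pos": [-40, -20, 0]},
    {"delta_pos": [-50, -30, 0]},
    {"delta_pos": [-50, -30, 20]},
    {"delta_pos": [-50, -30, 20]},
    {"delta_pos": [-50, -30, 20]},
    {"delta_pos": [-50, -30, 20]},
    {"delta_pos": [-50, -30, 20]},
  ],
)

```text
invalid input
```

```bash
cat >> h.py <<'E'
def go(x,y,z=None,ang=None):
    "remaining shift in tool axes mm, and turn (rad) to bring tool x to world angle ang; mm/deg in"
    from station import monitor
    s=monitor.sense();R=np.array(s['ee_rot']);p=np.array(s['tcp_pos'])*1000
    a=np.degrees(np.arctan2(R[1,0],R[0,0]))
    if z is None:z=p[2]
    print('t',s['time_s'],'p',p.round(1),'ang',a.round(1),'w',round(s['gripper_width'],3),'F',np.round(s['wrist_force'],1),round(s['gripper_force'],1))
    t=0
    if ang is not None: t=-((ang-a+180)%360-180)
    b=np.radians(a-t);X=np.array([np.cos(b),np.sin(b),0]);Y=np.array([np.sin(b),-np.cos(b),0]);d=np.array([x,y,z])-p
    print('turn',np.radians(t).round(3),'then shift',np.round([d@X,d@Y,-d[2]],1))
E
python3 -c "
from h import *
go(583.6,-181.4,16,-100)"
```

```text
t 0.1 p [ 269.3 -563.4  221.6] ang -154.5 w 0.999 F [ 0.3  0.6 -0.1] 0.0
turn -0.951 then shift [-430.8 -243.2  205.6]
```

drive_tool(
  moves=[
    {"delta_pos": [0, 0, 0], "turn": -0.185, "claw": 1},
    {"delta_pos": [0, 0, 0], "turn": -0.185, "claw": 1},
    {"delta_pos": [0, 0, 0], "turn": -0.185, "claw": 1},
    {"delta_pos": [0, 0, 0], "turn": -0.185, "claw": 1},
    {"delta_pos": [0, 0, 0], "turn": -0.185, "claw": 1},
    {"delta_pos": [-50, -30, 0], "turn": -0.02, "claw": 1},
    {"delta_pos": [-50, -30, 20], "turn": 0, "claw": 1},
    {"delta_pos": [-50, -30, 20], "turn": 0, "claw": 1},
    {"delta_pos": [-50, -30, 20], "turn": 0, "claw": 1},
    {"delta_pos": [-50, -30, 20], "turn": 0, "claw": 1},
    {"delta_pos": [-50, -30, 20], "turn": 0, "claw": 1},
    {"delta_pos": [-50, -30, 20], "turn": 0, "claw": 1},
  ],
)

```text
time_s: 1.6
tcp_pos: [0.5405, -0.2563, 0.1017]
ee_rot: [[-0.179, -0.984, -0.0], [-0.984, 0.179, 0.0], [0.0, 0.0, -1.0]]
wrist_force: [0.7, -0.7, -0.1]
gripper_width: 1.005
gripper_force: 0.0
```

```bash
python3 -c "
from h import *
go(583.6,-181.4,16,-100)"
```

```text
t 1.6 p [ 540.5 -256.3  101.7] ang -100.3 w 1.005 F [ 0.7 -0.7 -0.1] 0.0
turn -0.005 then shift [-81.2 -29.5  85.7]
```

drive_tool(
  moves=[
    {"delta_pos": [-41, -15, 0], "turn": 0, "claw": 1},
    {"delta_pos": [-40, -15, 30], "turn": 0, "claw": 1},
    {"delta_pos": [0, 0, 36], "turn": 0, "claw": 1},
    {"delta_pos": [0, 0, 20], "turn": 0, "claw": 1},
    {"delta_pos": [0, 0, 0], "turn": 0, "claw": 0},
    {"delta_pos": [0, 0, 0], "turn": 0, "claw": 0},
    {"delta_pos": [0, 0, 0], "turn": 0, "claw": 0},
    {"delta_pos": [0, 0, -15], "turn": 0, "claw": 0},
    {"delta_pos": [0, 0, -20], "turn": 0, "claw": 0},
    {"delta_pos": [0, 0, -20], "turn": 0, "claw": 0},
    {"delta_pos": [0, 0, -10], "turn": 0, "claw": 0},
  ],
)

```text
time_s: 2.98
tcp_pos: [0.5847, -0.1838, 0.0843]
ee_rot: [[-0.179, -0.984, 0.004], [-0.984, 0.179, -0.0], [-0.0, -0.004, -1.0]]
wrist_force: [0.1, 0.2, -0.6]
gripper_width: 0.285
gripper_force: 0.0
```

```bash
python3 - <<'E'
from h import *
from station import cams
go(583.6,-181.4,16,-100)
c=cams.capture('scene')['color'][:,:,::-1]
cv2.imwrite('pics/c.png',cv2.resize(c[150:300,100:360],None,fx=2.5,fy=2.5,interpolation=2))
E
```

```text
t 2.975 p [ 584.7 -183.8   84.3] ang -100.3 w 0.285 F [ 0.1  0.2 -0.6] 0.0
turn -0.005 then shift [-2.2  1.5 68.3]
```

View pics/c.png

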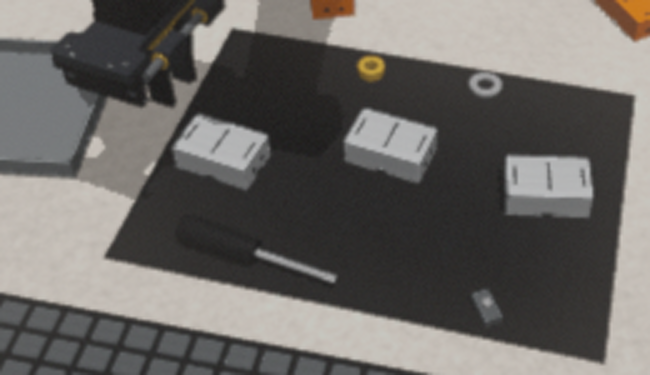

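The picture shows cell C still flat, so the fingers were too slow to close before the lift. I'll retry with the fingers partly closed first.

drive_tool(
  moves=[
    {"delta_pos": [-2, 1.5, 0], "turn": -0.005, "claw": 0.75},
    {"delta_pos": [0, 0, 0], "turn": 0, "claw": 0.75},
    {"delta_pos": [0, 0, 0], "turn": 0, "claw": 0.75},
    {"delta_pos": [0, 0, 20], "turn": 0, "claw": 0.75},
    {"delta_pos": [0, 0, 28], "turn": 0, "claw": 0.75},
    {"delta_pos": [0, 0, 20], "turn": 0, "claw": 0.75},
    {"delta_pos": [0, 0, 0], "turn": 0, "claw": 0},
    {"delta_pos": [0, 0, 0], "turn": 0, "claw": 0},
    {"delta_pos": [0, 0, 0], "turn": 0, "claw": 0},
    {"delta_pos": [0, 0, 0], "turn": 0, "claw": 0},
  ],
)

```text
time_s: 4.28
tcp_pos: [0.5832, -0.1815, 0.0145]
ee_rot: [[-0.174, -0.985, 0.002], [-0.985, 0.174, -0.0], [-0.0, -0.002, -1.0]]
wrist_force: [1.1, -0.1, 0.8]
gripper_width: 0.547
gripper_force: 30.0
```

drive_tool(
  moves=[
    {"delta_pos": [0, 0, -10], "turn": 0, "claw": 0},
    {"delta_pos": [0, 0, -20], "turn": 0, "claw": 0},
    {"delta_pos": [0, 0, -20], "turn": 0, "claw": 0},
    {"delta_pos": [0, 0, -10], "turn": 0, "claw": 0},
  ],
)

```text
time_s: 4.78
tcp_pos: [0.583, -0.1814, 0.0752]
ee_rot: [[-0.174, -0.985, 0.002], [-0.985, 0.174, -0.0], [-0.0, -0.002, -1.0]]
wrist_force: [-0.3, -0.2, -1.8]
gripper_width: 0.547
gripper_force: 30.0
```

```bash
python3 - <<'E'
from h import *
from station import cams
go(583.6,-181.4,16,-100)
c=cams.capture('scene')['color'][:,:,::-1]
cv2.imwrite('pics/d.png',cv2.resize(c[150:300,100:360],None,fx=2.5,fy=2.5,interpolation=2))
E
```

```text
t 4.775 p [ 583.  -181.4   75.2] ang -100.0 w 0.547 F [-0.3 -0.2 -1.8] 30.0
turn -0.0 then shift [-0.1 -0.6 59.2]
```

View pics/d.png

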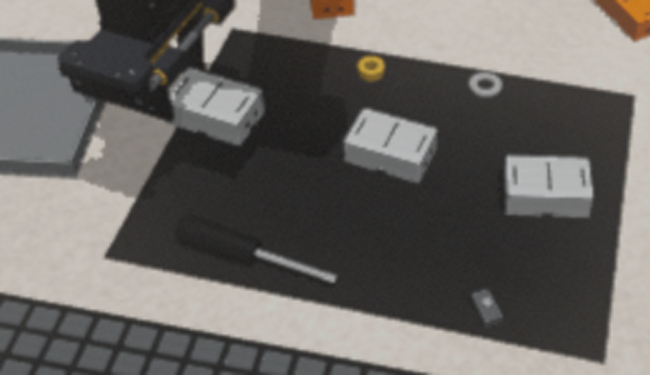

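The cell is lifted but still nearly level. I'll measure its tilt now and again after a short wait.

```bash
cat >> h.py <<'E'
def tilt(x0,x1,y0,y1,zmin=0.012,cam='scene',gmin=70):
    from station import cams
    c=cams.capture(cam);P=cloud(c);g=c['color'].astype(int)
    m=(g.min(2)>gmin)&(P[...,0]>x0)&(P[...,0]<x1)&(P[...,1]>y0)&(P[...,1]<y1)&(P[...,2]>zmin)&(c['range_z']>0)
    Q=P[m]*1000;print('n',len(Q),'min',np.percentile(Q,2,axis=0).round(),'max',np.percentile(Q,98,axis=0).round())
    return c,Q
E
python3 - <<'E'
from h import *
c,Q=tilt(.5,.7,-.2,-.08,.03)
for lo in range(-180,-80,12):
    q=Q[(Q[:,1]>lo)&(Q[:,1]<lo+12)]
    if len(q): print(lo,len(q),np.percentile(q[:,2],[3,50,97]).round())
E
```

```text
n 4608 min [ 563. -196.   73.] max [624. -84. 442.]
-180 546 [ 81. 381. 444.]
-168 648 [ 78. 383. 444.]
-156 575 [ 80. 383. 435.]
-144 565 [ 77. 395. 433.]
-132 454 [ 74. 389. 423.]
-120 471 [ 71. 387. 423.]
-108 391 [ 72. 399. 423.]
-96 326 [360. 404. 423.]
-84 111 [365. 405. 423.]
```

drive_tool(
  moves=[
    {"delta_pos": [0, 0, 0], "turn": 0, "claw": 0},
    {"delta_pos": [0, 0, 0], "turn": 0, "claw": 0},
    {"delta_pos": [0, 0, 0], "turn": 0, "claw": 0},
    {"delta_pos": [0, 0, 0], "turn": 0, "claw": 0},
  ],
)

```text
time_s: 5.38
tcp_pos: [0.5824, -0.1814, 0.0732]
ee_rot: [[-0.174, -0.985, -0.001], [-0.985, 0.174, 0.0], [0.0, 0.001, -1.0]]
wrist_force: [0.1, -0.1, -1.6]
gripper_width: 0.545
gripper_force: 30.0
```

```bash
python3 - <<'E'
from h import *
c,Q=tilt(.5,.7,-.2,-.08,.03)
for lo in range(-180,-80,12):
    q=Q[(Q[:,1]>lo)&(Q[:,1]<lo+12)]
    if len(q): print(lo,len(q),np.percentile(q[:,2],[3,50,97]).round())
E
```

```text
n 4586 min [ 563. -196.   70.] max [624. -84. 439.]
-180 546 [ 76. 380. 441.]
-168 645 [ 76. 381. 440.]
-156 563 [ 78. 379. 431.]
-144 560 [ 74. 391. 430.]
-132 458 [ 71. 386. 420.]
-120 465 [ 68. 385. 420.]
-108 393 [ 69. 395. 420.]
-96 331 [358. 401. 420.]
-84 103 [358. 403. 420.]
```

The cell doesn't swing in the pads. My next try is to lower it and regrip high on its end with a small contact patch. I'll then press down lightly and drag backward, so friction at the lower edge rolls the free end up.

drive_tool(
  moves=[
    {"delta_pos": [-20, 0, 0], "turn": 0, "claw": 0},
    {"delta_pos": [-20, 0, 20], "turn": 0, "claw": 0},
    {"delta_pos": [0, 0, 25], "turn": 0, "claw": 0},
    {"delta_pos": [0, 0, 12], "turn": 0, "claw": 0},
    {"delta_pos": [0, 0, 0], "turn": 0, "claw": 0.7},
    {"delta_pos": [0, 0, 0], "turn": 0, "claw": 0.7},
    {"delta_pos": [-2, 0, -6], "turn": 0, "claw": 0.7},
    {"delta_pos": [0, 0, 0], "turn": 0, "claw": 0},
    {"delta_pos": [0, 0, 0], "turn": 0, "claw": 0},
    {"delta_pos": [0, 0, 0], "turn": 0, "claw": 0},
  ],
)

```text
time_s: 6.68
tcp_pos: [0.5897, -0.14, 0.023]
ee_rot: [[-0.174, -0.985, -0.0], [-0.985, 0.174, -0.0], [0.0, 0.0, -1.0]]
wrist_force: [-1.5, 1.0, 4.0]
gripper_width: 0.544
gripper_force: 30.0
```

drive_tool(
  moves=[
    {"delta_pos": [0, 0, 1], "turn": 0, "claw": 0},
    {"delta_pos": [4, 0, 1], "turn": 0, "claw": 0},
    {"delta_pos": [6, 0, 1], "turn": 0, "claw": 0},
  ],
)

```text
time_s: 7.05
tcp_pos: [0.5913, -0.1479, 0.023]
ee_rot: [[-0.172, -0.985, 0.007], [-0.985, 0.172, 0.001], [-0.002, -0.007, -1.0]]
wrist_force: [-0.3, 10.0, 15.0]
gripper_width: 0.541
gripper_force: 30.0
```

```bash
cat >> h.py <<'E'
def prof(x0,x1,y0,y1,zmin=.008,zmax=.12,step=12):
    "z percentiles of light points by y slice"
    c,Q=tilt(x0,x1,y0,y1,zmin);Q=Q[Q[:,2]<zmax*1000]
    for lo in range(int(y0*1000),int(y1*1000),step):
        q=Q[(Q[:,1]>lo)&(Q[:,1]<lo+step)]
        if len(q)>5: print(lo,len(q),np.percentile(q[:,2],[3,97]).round())
    return c
E
python3 -c "
from h import *
go(0,0);prof(.5,.7,-.2,-.04)"
```

```text
t 7.05 p [ 591.3 -147.9   23. ] ang -99.9 w 0.541 F [-0.3 10.  15. ] 30.0
turn 0.0 then shift [-43.7 607.9  -0. ]
n 4777 min [ 573. -180.   17.] max [633. -46. 392.]
-200 8 [ 96. 116.]
-152 61 [10. 36.]
-140 105 [11. 34.]
-128 136 [ 14. 113.]
-116 109 [13. 36.]
-104 112 [12. 36.]
-92 114 [11. 37.]
-80 139 [10. 37.]
-68 13 [15. 20.]
-56 8 [16. 19.]
```

drive_tool(
  moves=[
    {"delta_pos": [5, 0, 1.5], "turn": 0, "claw": 0},
    {"delta_pos": [5, 0, 1], "turn": 0, "claw": 0},
    {"delta_pos": [5, 0, 1], "turn": 0, "claw": 0},
  ],
)

```text
time_s: 7.48
tcp_pos: [0.5893, -0.1635, 0.0197]
ee_rot: [[-0.172, -0.985, 0.009], [-0.985, 0.172, 0.0], [-0.002, -0.009, -1.0]]
wrist_force: [0.8, 5.7, 11.1]
gripper_width: 0.544
gripper_force: 30.0
```

```bash
python3 -c "
from h import *
go(0,0);prof(.5,.7,-.22,-.06)"
```

```text
t 7.475 p [ 589.3 -163.5   19.7] ang -99.9 w 0.544 F [ 0.8  5.7 11.1] 30.0
turn 0.0 then shift [-59.7 608.6  -0. ]
n 4576 min [ 570. -193.   29.] max [628. -64. 389.]
-220 6 [ 92. 117.]
-172 8 [24. 79.]
-160 79 [13. 37.]
-148 106 [ 15. 109.]
-136 114 [ 20. 108.]
-124 98 [31. 58.]
-112 104 [33. 65.]
-100 154 [41. 64.]
-88 33 [39. 51.]
-76 18 [15. 21.]
```

The press-and-drag works: the free end has risen to about 35°. I'll continue.

drive_tool(
  moves=[
    {"delta_pos": [4, 0, 1.5], "turn": 0, "claw": 0},
    {"delta_pos": [4, 0, 1.5], "turn": 0, "claw": 0},
    {"delta_pos": [4, 0, 2], "turn": 0, "claw": 0},
  ],
)

```text
time_s: 7.9
tcp_pos: [0.5869, -0.1756, 0.013]
ee_rot: [[-0.173, -0.985, 0.008], [-0.985, 0.173, 0.0], [-0.002, -0.008, -1.0]]
wrist_force: [1.8, 4.1, 5.8]
gripper_width: 0.543
gripper_force: 30.0
```

```bash
python3 -c "
from h import *
go(0,0);prof(.5,.7,-.24,-.08)"
```

```text
t 7.9 p [ 586.9 -175.6   13. ] ang -100.0 w 0.543 F [1.8 4.1 5.8] 30.0
turn 0.0 then shift [-71.3 608.5  -0. ]
n 4119 min [ 568. -207.   36.] max [626. -83. 383.]
-228 6 [ 84. 112.]
-180 7 [16. 75.]
-168 52 [  9. 104.]
-156 93 [ 14. 103.]
-144 82 [29. 82.]
-132 153 [ 48. 104.]
-120 95 [63. 74.]
```

drive_tool(
  moves=[
    {"delta_pos": [5, 0, 2], "turn": 0, "claw": 0},
    {"delta_pos": [5, 0, 2], "turn": 0, "claw": 0},
    {"delta_pos": [5, 0, 1.5], "turn": 0, "claw": 0},
  ],
)

```text
time_s: 8.32
tcp_pos: [0.5835, -0.1904, 0.0071]
ee_rot: [[-0.173, -0.985, 0.006], [-0.985, 0.173, 0.0], [-0.001, -0.006, -1.0]]
wrist_force: [2.1, 4.5, 6.0]
gripper_width: 0.54
gripper_force: 30.0
```

```bash
python3 - <<'E'
from h import *
go(0,0);c=prof(.5,.7,-.24,-.08)
cv2.imwrite('pics/e.png',cv2.resize(c['color'][150:300,100:300,::-1],None,fx=3,fy=3,interpolation=2))
E
```

```text
t 8.325 p [ 583.5 -190.4    7.1] ang -100.0 w 0.54 F [2.1 4.5 6. ] 30.0
turn 0.0 then shift [-86.4 607.7  -0. ]
n 4277 min [ 567. -220.   34.] max [625. -87. 376.]
-228 6 [ 80. 114.]
-192 11 [10. 80.]
-180 70 [11. 98.]
-168 168 [15. 97.]
-156 174 [23. 82.]
-144 83 [ 55. 104.]
```

View pics/e.png

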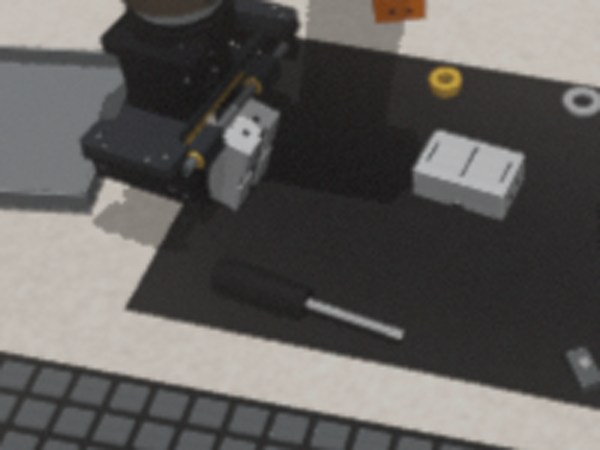

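The cell is nearly on end, leaning at about (240,160) under the gripper body. I'll fit its underside plane to get the exact angle before releasing.

```bash
python3 - <<'E'
from h import *
c,Q=tilt(.57,.61,-.2,-.13,.02)
u=np.array([.174,.985,0]);
for z in range(20,80,8):
    q=Q[(Q[:,2]>z)&(Q[:,2]<z+8)]@u
    if len(q): print(z,len(q),np.percentile(q,[5,25,50,75,95]).round(1))
E
```

```text
n 1055 min [ 571. -196.   27.] max [ 610. -132.  377.]
20 24 [-73.3 -67.4 -55.8 -50.2 -48.4]
28 29 [-72.  -64.2 -48.4 -46.9 -45.9]
36 14 [-70.7 -68.4 -65.2 -58.9 -45.9]
44 18 [-69.9 -65.2 -58.7 -42.1 -40.7]
52 9 [-65.6 -63.2 -57.9 -41.4 -38.9]
60 11 [-57.  -39.4 -36.9 -36.4 -36. ]
68 32 [-44.8 -38.3 -36.3 -35.2 -34.4]
76 130 [-56.8 -52.5 -47.6 -42.3 -37. ]
```

drive_tool(
  moves=[
    {"delta_pos": [3, 0, 0], "turn": 0, "claw": 0},
    {"delta_pos": [1, 0, -3], "turn": 0, "claw": 0.8},
    {"delta_pos": [0, 0, -30], "turn": 0, "claw": 0.8},
    {"delta_pos": [0, 0, -50], "turn": 0, "claw": 0.8},
  ],
)

```text
time_s: 8.93
tcp_pos: [0.5779, -0.1952, 0.0869]
ee_rot: [[-0.175, -0.985, -0.007], [-0.985, 0.175, 0.001], [0.001, 0.007, -1.0]]
wrist_force: [0.3, 0.6, 0.3]
gripper_width: 0.765
gripper_force: 0.0
```

```bash
python3 - <<'E'
from h import *
go(0,0)
c,Q=tilt(.54,.63,-.24,-.09,.02)
u=np.array([.174,.985,0]);Q=Q[Q[:,2]<92]
for z in range(20,90,8):
    q=Q[(Q[:,2]>z)&(Q[:,2]<z+8)]@u
    if len(q): print(z,len(q),np.percentile(q,[5,25,50,75,95]).round(1))
E
```

```text
t 8.925 p [ 577.9 -195.2   86.9] ang -100.1 w 0.765 F [0.3 0.6 0.3] 0.0
turn 0.0 then shift [-91.2 603.2  -0. ]
n 4618 min [ 564. -224.   35.] max [623. -97. 452.]
20 48 [-84.8 -73.4 -61.6 -60.4 -59.1]
28 54 [-86.3 -69.6 -62.3 -61.  -60.3]
36 41 [-85.5 -74.7 -64.9 -62.7 -61.1]
44 31 [-87.6 -78.3 -71.3 -63.4 -62.7]
52 55 [-85.4 -73.2 -63.8 -62.7 -62. ]
60 57 [-88.  -77.5 -64.1 -62.9 -62.2]
68 53 [-87.3 -76.1 -65.8 -63.6 -61.8]
76 188 [-89.9 -83.6 -75.6 -68.7 -63.9]
84 9 [-99.3 -91.6 -88.6 -81.6 -79.8]
```

The cell stands on end, with its underside at u=-62 and its top at u=-90. I'll grip it high, carry it 80 mm back over the mat, then tilt it toward its top face and release.

drive_tool(
  moves=[
    {"delta_pos": [-16, 0, 0], "turn": 0, "claw": 0.75},
    {"delta_pos": [0, 0, 21], "turn": 0, "claw": 0.75},
    {"delta_pos": [0, 0, 0], "turn": 0, "claw": 0},
    {"delta_pos": [0, 0, 0], "turn": 0, "claw": 0},
    {"delta_pos": [0, 0, 0], "turn": 0, "claw": 0},
    {"delta_pos": [0, 0, -5], "turn": 0, "claw": 0},
    {"delta_pos": [-25, 0, -3], "turn": 0, "claw": 0},
    {"delta_pos": [-35, 0, 0], "turn": 0, "claw": 0},
    {"delta_pos": [-25, 0, 0], "turn": 0, "claw": 0},
    {"delta_pos": [0, 0, 0], "turn": 0, "claw": 0},
  ],
)

```text
time_s: 10.22
tcp_pos: [0.5981, -0.0942, 0.076]
ee_rot: [[-0.172, -0.985, 0.001], [-0.985, 0.172, 0.0], [-0.0, -0.001, -1.0]]
wrist_force: [-0.2, -0.5, -1.9]
gripper_width: 0.549
gripper_force: 30.0
```

```bash
cat >> h.py <<'E'
def uprof(x0,x1,y0,y1,u,zs=range(4,92,8)):
    c,Q=tilt(x0,x1,y0,y1,.004);u=np.array([u[0],u[1],0])
    for z in zs:
        q=Q[(Q[:,2]>z)&(Q[:,2]<z+8)]@u
        if len(q)>4: print(z,len(q),np.percentile(q,[5,50,95]).round(1))
    return c
E
python3 -c "
from h import *
go(0,0);uprof(.56,.64,-.2,-.05,(.174,.985))"
```

```text
t 10.225 p [598.1 -94.2  76. ] ang -99.9 w 0.549 F [-0.2 -0.5 -1.9] 30.0
turn 0.0 then shift [  9.9 605.4  -0. ]
n 3071 min [ 581. -128.   24.] max [639. -52. 443.]
12 34 [ 5.8 26.1 27.9]
20 47 [ 4.3 24.9 28. ]
28 46 [ 3.2 24.2 27.9]
36 53 [ 1.7 24.5 27.8]
44 43 [ 4.4 24.2 27. ]
52 33 [ 1.1 16.9 26.6]
60 40 [ 3.9 24.9 26.8]
68 31 [23.5 25.9 27.3]
76 32 [23.5 25.6 26.8]
84 83 [14.7 21.6 26.2]
```

drive_tool(
  moves=[
    {"delta_pos": [0, 0, 7], "turn": 0, "claw": 0},
    {"delta_pos": [0, 0, 4.5], "turn": 0, "claw": 0},
    {"delta_pos": [6, 0, 0.5], "turn": 0, "claw": 0},
    {"delta_pos": [6, 0, 0], "turn": 0, "claw": 0},
    {"delta_pos": [6, 0, 0.5], "turn": 0, "claw": 0},
    {"delta_pos": [6, 0, 1], "turn": 0, "claw": 0},
  ],
)

```text
time_s: 11.02
tcp_pos: [0.5948, -0.1202, 0.0656]
ee_rot: [[-0.174, -0.985, 0.004], [-0.985, 0.174, -0.001], [-0.0, -0.004, -1.0]]
wrist_force: [-3.6, 2.3, 13.1]
gripper_width: 0.547
gripper_force: 30.0
```

```bash
python3 -c "
from h import *
go(0,0);uprof(.56,.64,-.2,-.05,(.174,.985))"
```

```text
t 11.025 p [ 594.8 -120.2   65.6] ang -100.0 w 0.547 F [-3.6  2.3 13.1] 30.0
turn 0.0 then shift [-14.8 606.6  -0. ]
n 3822 min [ 576. -152.   20.] max [635. -53. 433.]
4 15 [-1.2  9.8 23.4]
12 58 [-2.3 20.7 23.6]
20 60 [-2.9 18.3 21. ]
28 61 [-7.7 15.4 18.9]
36 78 [-10.4  11.5  15.8]
44 25 [-13.6  -1.2  10.7]
52 52 [-8.9  7.2  9.6]
60 52 [-1.8  5.2  7.9]
68 46 [-0.8  2.9  4.7]
76 95 [-11.5  -2.6   1.8]
84 7 [-5.6 -2.  -0.2]
```

drive_tool(
  moves=[
    {"delta_pos": [6, 0, 1], "turn": 0, "claw": 0},
    {"delta_pos": [7, 0, 1.5], "turn": 0, "claw": 0},
    {"delta_pos": [7, 0, 2.5], "turn": 0, "claw": 0},
    {"delta_pos": [7, 0, 3], "turn": 0, "claw": 0},
    {"delta_pos": [7, 0, 4], "turn": 0, "claw": 0},
    {"delta_pos": [7, 0, 4], "turn": 0, "claw": 0},
  ],
)

```text
time_s: 11.82
tcp_pos: [0.5869, -0.1601, 0.046]
ee_rot: [[-0.175, -0.985, 0.002], [-0.985, 0.175, 0.0], [-0.001, -0.002, -1.0]]
wrist_force: [1.2, 3.2, 3.5]
gripper_width: 0.546
gripper_force: 30.0
```

```bash
python3 -c "
from h import *
go(0,0);uprof(.56,.64,-.2,-.05,(.174,.985))"
```

```text
t 11.825 p [ 586.9 -160.1   46. ] ang -100.1 w 0.546 F [1.2 3.2 3.5] 30.0
turn 0.0 then shift [-55.2 605.8  -0. ]
n 4662 min [ 571. -189.   28.] max [627. -58. 415.]
4 9 [-12.4  -5.1   2.2]
12 21 [-20.2  -6.7   5. ]
20 71 [-28.    7.5  13.1]
28 123 [-36.9   1.1   8.5]
36 120 [-38.7  -9.5  -2. ]
44 53 [-40.5 -23.5  -9.7]
52 101 [-43.8 -29.3 -23. ]
60 97 [-47.4 -39.7 -32.9]
68 25 [-48.  -46.1 -42.1]
```

drive_tool(
  moves=[
    {"delta_pos": [6, 0, 5], "turn": 0, "claw": 0},
    {"delta_pos": [6, 0, 6], "turn": 0, "claw": 0},
    {"delta_pos": [5, 0, 7], "turn": 0, "claw": 0},
    {"delta_pos": [3, 0, 6], "turn": 0, "claw": 0},
    {"delta_pos": [0, 0, 0], "turn": 0, "claw": 0.8},
    {"delta_pos": [0, 0, 0], "turn": 0, "claw": 0.8},
    {"delta_pos": [0, 0, -40], "turn": 0, "claw": 0.8},
    {"delta_pos": [0, 0, -62], "turn": 0, "claw": 0.8},
    {"delta_pos": [62, 0, -50], "turn": 0, "claw": 0.8},
  ],
)

```text
time_s: 13.0
tcp_pos: [0.5758, -0.2261, 0.1667]
ee_rot: [[-0.169, -0.986, 0.003], [-0.986, 0.169, -0.001], [0.001, -0.004, -1.0]]
wrist_force: [0.8, -1.0, -1.1]
gripper_width: 0.797
gripper_force: 0.0
```

```bash
python3 - <<'E'
from h import *
from station import cams
go(0,0)
c=uprof(.52,.66,-.25,-.05,(.174,.985))
w=cams.capture('wrist')
cv2.imwrite('pics/f.png',np.hstack([cv2.resize(c['color'][170:290,120:280,::-1],(400,300)),cv2.resize(w['color'][:,:,::-1],(400,300))]))
E
```

```text
t 13.0 p [ 575.8 -226.1  166.7] ang -99.7 w 0.797 F [ 0.8 -1.  -1.1] 0.0
turn 0.0 then shift [-125.6  605.7   -0. ]
n 5294 min [ 566. -243.   13.] max [634. -53. 506.]
4 93 [-95.8 -31.5  -3.2]
12 84 [-72.8 -26.4  -3.4]
20 113 [-73.7 -30.8  -3.3]
28 386 [-76.3 -37.1  -5.6]
```

View pics/f.png

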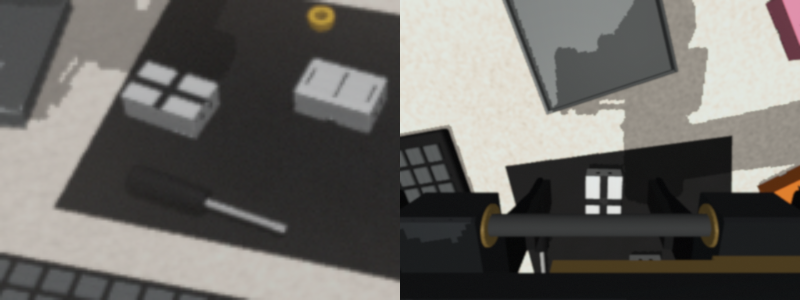

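Cell C, on the left in this picture, has the cross and now lies bottom up. B is next, with the same procedure.

```bash
python3 -c "
from h import *
go(542.9,-23.9,22.5,-99)"
```

```text
t 13.1 p [ 576.4 -230.8  169.3] ang -100.1 w 0.802 F [ 0.1 -0.7 -0.1] 0.0
turn -0.02 then shift [-199.2   65.5  146.8]
```

drive_tool(
  moves=[
    {"delta_pos": [-50, 16, 0], "turn": -0.02, "claw": 0.75},
    {"delta_pos": [-50, 16, 30], "turn": 0, "claw": 0.75},
    {"delta_pos": [-50, 16, 30], "turn": 0, "claw": 0.75},
    {"delta_pos": [-49, 17, 30], "turn": 0, "claw": 0.75},
    {"delta_pos": [0, 0, 0], "turn": 0, "claw": 0.75},
    {"delta_pos": [0, 0, 30], "turn": 0, "claw": 0.75},
    {"delta_pos": [0, 0, 0], "turn": 0, "claw": 0.75},
  ],
)

```text
time_s: 13.98
tcp_pos: [0.54, -0.0212, 0.0415]
ee_rot: [[-0.155, -0.988, -0.005], [-0.988, 0.155, -0.001], [0.002, 0.005, -1.0]]
wrist_force: [0.4, -0.5, 0.4]
gripper_width: 0.747
gripper_force: 0.0
```

```bash
python3 -c "
from h import *
go(542.9,-23.9,22.5,-99);uprof(.50,.6,-.1,.06,(.156,.988),range(4,40,8))"
```

```text
t 13.975 p [540.  -21.2  41.5] ang -98.9 w 0.747 F [ 0.4 -0.5  0.4] 0.0
turn 0.001 then shift [ 2.2 -3.3 19. ]
n 3915 min [522. -55.  13.] max [583.  57. 401.]
4 66 [ 61.7 103.1 133.4]
12 79 [ 64.3 100.1 133.5]
20 85 [ 66.4 107.2 133.7]
28 424 [ 71.4 101.5 130.5]
```

drive_tool(
  moves=[
    {"delta_pos": [2, -3, 0], "turn": 0, "claw": 0.75},
    {"delta_pos": [0, 0, 19], "turn": 0, "claw": 0.75},
    {"delta_pos": [0, 0, 0], "turn": 0, "claw": 0},
    {"delta_pos": [0, 0, 0], "turn": 0, "claw": 0},
    {"delta_pos": [0, 0, 0], "turn": 0, "claw": 0},
    {"delta_pos": [0, 0, 2], "turn": 0, "claw": 0},
    {"delta_pos": [4, 0, 2], "turn": 0, "claw": 0},
    {"delta_pos": [5, 0, 1.5], "turn": 0, "claw": 0},
    {"delta_pos": [5, 0, 1], "turn": 0, "claw": 0},
    {"delta_pos": [5, 0, 1], "turn": 0, "claw": 0},
  ],
)

```text
time_s: 15.28
tcp_pos: [0.5428, -0.0403, 0.0205]
ee_rot: [[-0.152, -0.988, 0.004], [-0.988, 0.152, 0.001], [-0.002, -0.004, -1.0]]
wrist_force: [-4.9, 5.5, 13.7]
gripper_width: 0.545
gripper_force: 30.0
```

```bash
python3 -c "
from h import *
go(542.9,-23.9,22.5,-99);uprof(.50,.6,-.1,.06,(.156,.988))"
```

```text
t 15.275 p [542.8 -40.3  20.5] ang -98.8 w 0.545 F [-4.9  5.5 13.7] 30.0
turn 0.004 then shift [-16.2   2.4  -2. ]
n 4242 min [519. -74.  32.] max [583.  57. 386.]
4 10 [58.2 63.3 72.6]
12 22 [54.7 66.2 81.6]
20 27 [59.2 72.  86.9]
28 70 [ 51.8  73.6 102.9]
36 120 [ 61.   71.5 122.5]
44 151 [ 74.8  90.9 121.2]
52 134 [ 87.2  98.9 117. ]
60 82 [ 99.8 107.2 111.7]
```

Already about 30–35° up. I'll repeat the steps that worked for C.

drive_tool(
  moves=[
    {"delta_pos": [4, 0, 1.5], "turn": 0, "claw": 0},
    {"delta_pos": [4, 0, 1.5], "turn": 0, "claw": 0},
    {"delta_pos": [4, 0, 2], "turn": 0, "claw": 0},
    {"delta_pos": [5, 0, 2], "turn": 0, "claw": 0},
    {"delta_pos": [5, 0, 2], "turn": 0, "claw": 0},
  ],
)

```text
time_s: 15.95
tcp_pos: [0.5413, -0.0621, 0.0098]
ee_rot: [[-0.153, -0.988, 0.007], [-0.988, 0.153, 0.002], [-0.003, -0.007, -1.0]]
wrist_force: [0.7, 5.0, 5.5]
gripper_width: 0.54
gripper_force: 30.0
```

```bash
python3 -c "
from h import *
go(542.9,-23.9,22.5,-99);uprof(.50,.6,-.12,.06,(.156,.988))"
```

```text
t 15.95 p [541.3 -62.1   9.8] ang -98.8 w 0.54 F [0.7 5.  5.5] 30.0
turn 0.003 then shift [-38.    4.4 -12.7]
n 4362 min [516. -99.  29.] max [580.  55. 377.]
4 16 [-15.4  43.2  52.8]
12 33 [-14.9  39.9  54.5]
20 30 [-16.7  40.9  58.6]
28 55 [-26.8  35.7  61.9]
36 28 [35.9 50.3 63.8]
44 26 [44.5 57.2 67.7]
52 23 [50.3 61.6 72.1]
60 26 [52.9 65.5 75.4]
68 75 [59.5 75.2 79.7]
76 139 [55.4 63.8 74.2]
```

drive_tool(
  moves=[
    {"delta_pos": [5, 0, 2], "turn": 0, "claw": 0},
    {"delta_pos": [5, 0, 1], "turn": 0, "claw": 0},
    {"delta_pos": [3, 0, 0.5], "turn": 0, "claw": 0},
  ],
)

```text
time_s: 16.38
tcp_pos: [0.54, -0.075, 0.0066]
ee_rot: [[-0.153, -0.988, 0.009], [-0.988, 0.153, 0.002], [-0.003, -0.008, -1.0]]
wrist_force: [-0.2, 5.1, 7.0]
gripper_width: 0.537
gripper_force: 30.0
```

```bash
python3 -c "
from h import *
go(542.9,-23.9,22.5,-99);uprof(.50,.6,-.12,.06,(.156,.988),range(20,80,8))"
```

```text
t 16.375 p [540.  -75.    6.6] ang -98.8 w 0.537 F [-0.2  5.1  7. ] 30.0
turn 0.003 then shift [-50.9   5.1 -15.9]
n 4669 min [ 509. -109.   28.] max [579.  57. 374.]
20 38 [-15.6  34.1  48.1]
28 61 [-25.2  30.6  49.7]
36 24 [24.2 39.2 49.1]
44 28 [33.3 44.7 53.6]
52 17 [37.5 47.7 55.3]
60 25 [40.4 53.2 58.1]
68 33 [46.1 55.7 59.5]
76 134 [41.2 49.8 59.9]
```

drive_tool(
  moves=[
    {"delta_pos": [3, 0, 0], "turn": 0, "claw": 0},
    {"delta_pos": [1, 0, -3], "turn": 0, "claw": 0.8},
    {"delta_pos": [0, 0, -30], "turn": 0, "claw": 0.8},
    {"delta_pos": [0, 0, -50], "turn": 0, "claw": 0.75},
  ],
)

```text
time_s: 16.92
tcp_pos: [0.5337, -0.0806, 0.0865]
ee_rot: [[-0.155, -0.988, -0.006], [-0.988, 0.155, -0.001], [0.002, 0.006, -1.0]]
wrist_force: [0.7, 0.8, 0.1]
gripper_width: 0.731
gripper_force: 0.0
```

```bash
python3 -c "
from h import *
go(542.9,-23.9,66,-99);c=uprof(.50,.6,-.12,.06,(.156,.988))
P=cloud(c);m=(c['color'].min(2)>70)&(abs(P[...,2]-.078)<.005)&(abs(P[...,0]-.54)<.05)&(P[...,1]>-.12)&(P[...,1]<0);print(np.percentile(P[m],[2,50,98],axis=0))"
```

```text
t 16.925 p [533.7 -80.6  86.5] ang -98.9 w 0.731 F [0.7 0.8 0.1] 0.0
turn 0.002 then shift [-57.5  -0.2  20.5]
n 5760 min [ 513. -112.   21.] max [577.  57. 444.]
4 42 [-15.6  30.1  38.5]
12 67 [-15.   31.9  37.2]
20 65 [-15.2  29.3  36.2]
28 93 [-26.5   9.4  35.5]
36 56 [ 8.6 30.7 33.9]
44 36 [ 5.  23.8 32.6]
52 51 [ 7.  30.3 31.9]
60 58 [ 6.1 29.3 31.5]
68 49 [ 8.2 29.  30.9]
76 173 [ 3.5 18.3 29. ]
[[ 0.51465083 -0.08162746  0.07392901]
 [ 0.53886524 -0.06716317  0.07948194]
 [ 0.56218388 -0.05271209  0.08208714]]
```

drive_tool(
  moves=[
    {"delta_pos": [-13, 0, 8], "turn": 0, "claw": 0.72},
  ],
)

```text
time_s: 17.1
tcp_pos: [0.539, -0.0676, 0.0816]
ee_rot: [[-0.156, -0.988, 0.005], [-0.988, 0.156, 0.001], [-0.002, -0.005, -1.0]]
wrist_force: [0.3, 1.0, -0.5]
gripper_width: 0.726
gripper_force: 0.0
```

```bash
python3 -c "
from h import *
go(542.9,-23.9,66,-99);c=uprof(.50,.6,-.12,.06,(.156,.988))"
```

```text
t 17.1 p [539.  -67.6  81.6] ang -99.0 w 0.726 F [ 0.3  1.  -0.5] 0.0
turn 0.001 then shift [-43.7   3.   15.6]
n 5292 min [ 518. -105.   22.] max [579.  57. 439.]
4 45 [-15.2  29.3  38.9]
12 50 [-14.9  29.2  39.3]
20 52 [-14.7  28.2  39.8]
28 104 [-26.2  18.6  39.3]
36 35 [14.5 33.2 38.3]
44 32 [14.  31.6 40.7]
52 47 [14.3 36.2 41.4]
60 43 [17.3 39.5 41.8]
68 39 [24.2 40.5 42.3]
76 167 [17.8 30.3 41.3]
```

drive_tool(
  moves=[
    {"delta_pos": [-8, 0, 0], "turn": 0, "claw": 0.72},
    {"delta_pos": [0, 0, 15], "turn": 0, "claw": 0.72},
    {"delta_pos": [0, 0, 0], "turn": 0, "claw": 0},
    {"delta_pos": [0, 0, 0], "turn": 0, "claw": 0},
    {"delta_pos": [0, 0, 0], "turn": 0, "claw": 0},
    {"delta_pos": [0, 0, -5], "turn": 0, "claw": 0},
    {"delta_pos": [-25, 0, -3], "turn": 0, "claw": 0},
    {"delta_pos": [-40, 0, 0], "turn": 0, "claw": 0},
    {"delta_pos": [-30, 0, 0], "turn": 0, "claw": 0},
    {"delta_pos": [0, 0, 0], "turn": 0, "claw": 0},
  ],
)

```text
time_s: 18.4
tcp_pos: [0.5541, 0.0361, 0.0727]
ee_rot: [[-0.152, -0.988, 0.001], [-0.988, 0.152, 0.0], [-0.001, -0.001, -1.0]]
wrist_force: [-0.7, 0.5, -1.7]
gripper_width: 0.549
gripper_force: 29.9
```

```bash
python3 -c "
from h import *
go(542.9,-23.9,66,-99);c=uprof(.50,.6,-.02,.09,(.156,.988))"
```

```text
t 18.4 p [554.1  36.1  72.7] ang -98.7 w 0.549 F [-0.7  0.5 -1.7] 29.9
turn 0.005 then shift [61.   1.7  6.7]
n 3242 min [538.  -0.  28.] max [595.  88. 436.]
12 30 [110.5 127.4 135.9]
20 39 [110.5 128.1 136. ]
28 39 [110.7 128.7 135.9]
36 46 [109.5 132.4 136. ]
44 42 [111.3 130.3 135.8]
52 33 [112.  128.3 136. ]
60 28 [114.2 133.5 135.8]
68 8 [134.8 136.  136.5]
```

drive_tool(
  moves=[
    {"delta_pos": [0, 0, 6], "turn": 0, "claw": 0},
    {"delta_pos": [0, 0, 4.5], "turn": 0, "claw": 0},
    {"delta_pos": [6, 0, 0.5], "turn": 0, "claw": 0},
    {"delta_pos": [6, 0, 0], "turn": 0, "claw": 0},
    {"delta_pos": [6, 0, 0.5], "turn": 0, "claw": 0},
    {"delta_pos": [6, 0, 1], "turn": 0, "claw": 0},
    {"delta_pos": [6, 0, 1], "turn": 0, "claw": 0},
    {"delta_pos": [7, 0, 1.5], "turn": 0, "claw": 0},
    {"delta_pos": [7, 0, 2.5], "turn": 0, "claw": 0},
    {"delta_pos": [7, 0, 3], "turn": 0, "claw": 0},
    {"delta_pos": [7, 0, 4], "turn": 0, "claw": 0},
    {"delta_pos": [7, 0, 4], "turn": 0, "claw": 0},
  ],
)

```text
time_s: 19.95
tcp_pos: [0.5463, -0.0309, 0.0466]
ee_rot: [[-0.154, -0.988, 0.007], [-0.988, 0.154, 0.0], [-0.001, -0.007, -1.0]]
wrist_force: [-0.8, -0.9, 7.7]
gripper_width: 0.547
gripper_force: 30.0
```

```bash
python3 -c "
from h import *
go(542.9,-23.9,66,-99);c=uprof(.50,.6,-.06,.09,(.156,.988))"
```

```text
t 19.95 p [546.3 -30.9  46.6] ang -98.9 w 0.547 F [-0.8 -0.9  7.7] 30.0
turn 0.002 then shift [ -6.4   4.4 -19.4]
n 4631 min [520. -55.  27.] max [585.  84. 406.]
4 7 [ 95.   96.8 107.3]
12 23 [ 87.5  97.  111. ]
20 76 [ 78.9 111.2 115.1]
28 104 [ 72.1 104.3 110.2]
36 114 [ 69.7  95.4 102.4]
44 49 [68.3 83.9 93.9]
52 75 [70.5 79.8 83.9]
60 71 [68.7 73.  77.4]
68 13 [65.5 66.9 70.8]
```

drive_tool(
  moves=[
    {"delta_pos": [6, 0, 5], "turn": 0, "claw": 0},
    {"delta_pos": [6, 0, 6], "turn": 0, "claw": 0},
    {"delta_pos": [5, 0, 7], "turn": 0, "claw": 0},
    {"delta_pos": [3, 0, 6], "turn": 0, "claw": 0},
    {"delta_pos": [0, 0, 0], "turn": 0, "claw": 0.8},
    {"delta_pos": [0, 0, 0], "turn": 0, "claw": 0.8},
    {"delta_pos": [0, 0, -40], "turn": 0, "claw": 0.75},
    {"delta_pos": [0, 0, -40], "turn": 0, "claw": 0.75},
  ],
)

```text
time_s: 21.0
tcp_pos: [0.5398, -0.0497, 0.1002]
ee_rot: [[-0.154, -0.988, -0.002], [-0.988, 0.154, -0.0], [0.001, 0.002, -1.0]]
wrist_force: [1.9, 1.0, 0.5]
gripper_width: 0.745
gripper_force: 0.0
```

```bash
python3 -c "
from h import *
uprof(.50,.6,-.06,.09,(.156,.988),range(4,60,8))
a=np.radians(99.3);u=np.array([np.cos(a),np.sin(a)]);p=np.array([568.1,161.9])-34*u;print(p)
go(p[0],p[1],22.5,99.3-180);uprof(.5,.64,.1,.22,u,range(4,40,8));print(p@u)"
```

```text
n 5373 min [511. -57.  16.] max [581.  87. 457.]
4 72 [33.1 73.4 97.4]
12 74 [33.5 70.5 97.8]
20 90 [34.9 69.1 97.3]
28 406 [28.2 66.5 94.7]
[573.59452992 128.34690564]
t 21.05 p [543.7 -49.5 106.3] ang -98.8 w 0.748 F [ 1.2 -0.1  3.3] 0.0
turn -0.315 then shift [-170.6  -58.2   83.8]
n 3055 min [504. 102.  10.] max [593. 195. 464.]
4 87 [ 33.1  69.3 104.9]
12 88 [ 31.   64.  102.5]
20 81 [ 32.2  65.5 104.3]
28 543 [ 34.7  69.5 102.9]
33.964809717442755
```

drive_tool(
  moves=[
    {"delta_pos": [0, 0, 0], "turn": -0.158, "claw": 0.75},
    {"delta_pos": [0, 0, 0], "turn": -0.157, "claw": 0.75},
    {"delta_pos": [-45, -15, 0], "turn": 0, "claw": 0.75},
    {"delta_pos": [-45, -15, 20], "turn": 0, "claw": 0.75},
    {"delta_pos": [-45, -15, 20], "turn": 0, "claw": 0.75},
    {"delta_pos": [-35, -13, 20], "turn": 0, "claw": 0.75},
    {"delta_pos": [0, 0, 0], "turn": 0, "claw": 0.75},
  ],
)

```text
time_s: 21.98
tcp_pos: [0.5694, 0.1293, 0.0372]
ee_rot: [[0.163, -0.987, -0.004], [-0.987, -0.163, -0.002], [0.001, 0.004, -1.0]]
wrist_force: [-0.0, -0.2, 0.2]
gripper_width: 0.749
gripper_force: 0.0
```

```bash
python3 -c "
from h import *
go(573.8,127.3,22.5,99.3-180)"
```

```text
t 21.975 p [569.4 129.3  37.2] ang -80.6 w 0.749 F [-0.  -0.2  0.2] 0.0
turn 0.001 then shift [ 2.7 -4.  14.7]
```

drive_tool(
  moves=[
    {"delta_pos": [2.5, -4, 0], "turn": 0, "claw": 0.75},
    {"delta_pos": [0, 0, 14.5], "turn": 0, "claw": 0.75},
    {"delta_pos": [0, 0, 0], "turn": 0, "claw": 0},
    {"delta_pos": [0, 0, 0], "turn": 0, "claw": 0},
    {"delta_pos": [0, 0, 0], "turn": 0, "claw": 0},
    {"delta_pos": [0, 0, 2], "turn": 0, "claw": 0},
    {"delta_pos": [4, 0, 2], "turn": 0, "claw": 0},
    {"delta_pos": [5, 0, 1.5], "turn": 0, "claw": 0},
    {"delta_pos": [5, 0, 1], "turn": 0, "claw": 0},
    {"delta_pos": [5, 0, 1], "turn": 0, "claw": 0},
  ],
)

```text
time_s: 23.22
tcp_pos: [0.5783, 0.1079, 0.0211]
ee_rot: [[0.161, -0.987, 0.002], [-0.987, -0.161, 0.002], [-0.001, -0.003, -1.0]]
wrist_force: [-5.7, 2.8, 10.7]
gripper_width: 0.538
gripper_force: 30.0
```

```bash
python3 -c "
from h import *
go(573.8,127.3,22.5,99.3-180);uprof(.54,.63,.05,.22,(-.162,.987))"
```

```text
t 23.225 p [578.3 107.9  21.1] ang -80.7 w 0.538 F [-5.7  2.8 10.7] 30.0
turn -0.001 then shift [-19.8   1.3  -1.4]
n 4500 min [545.  72.  52.] max [618. 214. 387.]
4 8 [29. 34. 39.]
12 9 [28.8 36.8 45.3]
28 8 [62.9 66.9 74.1]
36 22 [64.1 72.5 81.3]
44 47 [67.2 86.6 91.9]
52 63 [61.5 83.5 89. ]
60 134 [63.4 70.9 81.6]
68 25 [72.2 75.5 77.3]
```

drive_tool(
  moves=[
    {"delta_pos": [4, 0, 1.5], "turn": 0, "claw": 0},
    {"delta_pos": [4, 0, 1.5], "turn": 0, "claw": 0},
    {"delta_pos": [4, 0, 2], "turn": 0, "claw": 0},
    {"delta_pos": [5, 0, 2], "turn": 0, "claw": 0},
  ],
)

```text
time_s: 23.78
tcp_pos: [0.5824, 0.0917, 0.0123]
ee_rot: [[0.16, -0.987, 0.005], [-0.987, -0.16, 0.003], [-0.002, -0.005, -1.0]]
wrist_force: [-1.0, 4.4, 4.5]
gripper_width: 0.538
gripper_force: 30.0
```

```bash
python3 -c "
from h import *
go(573.8,127.3,22.5,99.3-180);uprof(.54,.63,.04,.16,(-.162,.987))"
```

```text
t 23.775 p [582.4  91.7  12.3] ang -80.8 w 0.538 F [-1.   4.4  4.5] 30.0
turn -0.001 then shift [-36.5   2.7 -10.2]
n 3368 min [552.  55.  74.] max [622. 157. 379.]
52 7 [44.5 48.8 50.7]
60 15 [43.5 47.9 53.3]
68 76 [45.2 52.7 57.1]
76 102 [32.4 41.4 48.8]
```

drive_tool(
  moves=[
    {"delta_pos": [5, 0, 2], "turn": 0, "claw": 0},
    {"delta_pos": [5, 0, 1.5], "turn": 0, "claw": 0},
    {"delta_pos": [3, 0, 1], "turn": 0, "claw": 0},
  ],
)

```text
time_s: 24.2
tcp_pos: [0.5837, 0.0775, 0.0067]
ee_rot: [[0.159, -0.987, 0.002], [-0.987, -0.159, 0.001], [-0.001, -0.002, -1.0]]
wrist_force: [0.4, 5.0, 4.9]
gripper_width: 0.534
gripper_force: 30.0
```

```bash
python3 -c "
from h import *
go(573.8,127.3,22.5,99.3-180);c=uprof(.54,.63,.02,.16,(-.162,.987),range(8,92,4))
cv2.imwrite('pics/g.png',cv2.resize(c['color'][130:280,200:400,::-1],None,fx=3,fy=3,interpolation=2))"
```

```text
t 24.2 p [583.7  77.5   6.7] ang -80.8 w 0.534 F [0.4 5.  4.9] 30.0
turn -0.002 then shift [-50.8   1.7 -15.8]
n 3605 min [553.  41.  79.] max [624. 157. 374.]
64 6 [25.8 27.1 29.6]
68 13 [23.3 27.7 30.1]
72 77 [19.4 25.8 30.3]
76 83 [17.3 25.2 30.2]
80 15 [17.  19.2 24.8]
88 24 [11.2 13.7 15.8]
```

View pics/g.png

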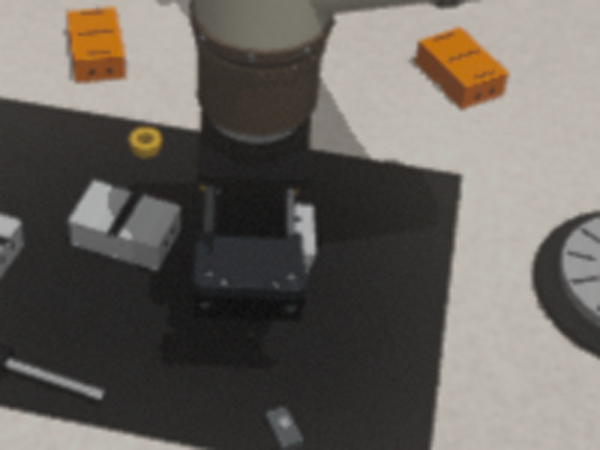

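drive_tool(
  moves=[
    {"delta_pos": [3, 0, 0], "turn": 0, "claw": 0},
    {"delta_pos": [1, 0, -3], "turn": 0, "claw": 0.8},
    {"delta_pos": [0, 0, -30], "turn": 0, "claw": 0.8},
    {"delta_pos": [0, 0, -45], "turn": 0, "claw": 0.75},
    {"delta_pos": [-13, 0, 0], "turn": 0, "claw": 0.72},
    {"delta_pos": [0, 0, 0], "turn": 0, "claw": 0.72},
  ],
)

```text
time_s: 25.0
tcp_pos: [0.5795, 0.0856, 0.083]
ee_rot: [[0.159, -0.987, -0.004], [-0.987, -0.159, -0.001], [0.001, 0.004, -1.0]]
wrist_force: [0.1, 0.4, -0.5]
gripper_width: 0.723
gripper_force: 0.0
```

```bash
python3 -c "
from h import *
from station import monitor
go(573.8,127.3,66,99.3-180);c=uprof(.54,.63,.02,.16,(-.162,.987),range(4,92,8));print(monitor.sense()['tcp_pos']@np.array([-162,987,0]))"
```

```text
t 25.0 p [579.5  85.6  83. ] ang -80.8 w 0.723 F [ 0.1  0.4 -0.5] 0.0
turn -0.002 then shift [-42.   -1.1  17. ]
n 4169 min [557.  50.  29.] max [622. 157. 445.]
4 24 [-12.8  -1.2   9.6]
12 31 [-15.2  -1.8  11.8]
20 26 [-13.4  -1.    9.2]
28 33 [-13.8   1.9  13.1]
36 27 [-13.5  -3.1  10.4]
44 26 [-12.3  -0.1  11.5]
52 34 [-12.6   0.5  12.4]
60 27 [-10.8   2.5  13.1]
68 11 [ 6.2 10.3 14.8]
76 16 [ 5.7  9.9 14.6]
-9.602267676748292
```

drive_tool(
  moves=[
    {"delta_pos": [-10, 0, 0], "turn": 0, "claw": 0.72},
    {"delta_pos": [0, 0, 17], "turn": 0, "claw": 0.72},
    {"delta_pos": [0, 0, 0], "turn": 0, "claw": 0},
    {"delta_pos": [0, 0, 0], "turn": 0, "claw": 0},
    {"delta_pos": [0, 0, 0], "turn": 0, "claw": 0},
    {"delta_pos": [0, 0, -5], "turn": 0, "claw": 0},
    {"delta_pos": [-25, 0, -3], "turn": 0, "claw": 0},
    {"delta_pos": [-40, 0, 0], "turn": 0, "claw": 0},
    {"delta_pos": [-30, 0, 0], "turn": 0, "claw": 0},
    {"delta_pos": [0, 0, 0], "turn": 0, "claw": 0},
  ],
)

```text
time_s: 26.3
tcp_pos: [0.5645, 0.1918, 0.0757]
ee_rot: [[0.162, -0.987, 0.001], [-0.987, -0.162, 0.001], [-0.001, -0.001, -1.0]]
wrist_force: [0.9, -1.2, -2.4]
gripper_width: 0.551
gripper_force: 29.9
```

```bash
python3 -c "
from h import *
go(573.8,127.3,66,99.3-180);c=uprof(.52,.63,.1,.24,(-.162,.987),range(4,92,8))"
```

```text
t 26.3 p [564.5 191.8  75.7] ang -80.7 w 0.551 F [ 0.9 -1.2 -2.4] 29.9
turn 0.001 then shift [65.1  1.2  9.7]
n 3451 min [557. 152.  29.] max [606. 238. 441.]
4 9 [101.  141.3 146. ]
12 24 [ 82.5  93.3 106.5]
20 32 [ 81.3  94.3 106.5]
28 32 [ 82.5  95.9 107.8]
36 27 [ 81.4  95.  107.7]
44 31 [ 81.8  91.8 104.5]
52 32 [ 81.8  94.6 105.6]
60 33 [ 81.2  93.6 107.8]
68 8 [81.9 85.1 88.5]
```

drive_tool(
  moves=[
    {"delta_pos": [0, 0, 6.5], "turn": 0, "claw": 0},
    {"delta_pos": [0, 0, 4.5], "turn": 0, "claw": 0},
    {"delta_pos": [6, 0, 0.5], "turn": 0, "claw": 0},
    {"delta_pos": [6, 0, 0], "turn": 0, "claw": 0},
    {"delta_pos": [6, 0, 0.5], "turn": 0, "claw": 0},
    {"delta_pos": [6, 0, 1], "turn": 0, "claw": 0},
    {"delta_pos": [6, 0, 1], "turn": 0, "claw": 0},
    {"delta_pos": [7, 0, 1.5], "turn": 0, "claw": 0},
    {"delta_pos": [7, 0, 2.5], "turn": 0, "claw": 0},
    {"delta_pos": [7, 0, 3], "turn": 0, "claw": 0},
    {"delta_pos": [7, 0, 4], "turn": 0, "claw": 0},
    {"delta_pos": [7, 0, 4], "turn": 0, "claw": 0},
  ],
)

```text
time_s: 27.85
tcp_pos: [0.5749, 0.1245, 0.0473]
ee_rot: [[0.158, -0.987, 0.0], [-0.987, -0.158, 0.0], [-0.0, -0.0, -1.0]]
wrist_force: [-2.8, 2.0, 2.9]
gripper_width: 0.544
gripper_force: 30.0
```

```bash
python3 -c "
from h import *
go(573.8,127.3,66,99.3-180);c=uprof(.52,.63,.09,.24,(-.162,.987),range(4,92,8))"
```

```text
t 27.85 p [574.9 124.5  47.3] ang -80.9 w 0.544 F [-2.8  2.   2.9] 30.0
turn -0.003 then shift [ -3.    0.7 -18.7]
n 4702 min [531.  94.  27.] max [616. 233. 411.]
4 15 [ 73.   82.7 142.2]
12 26 [64.2 77.4 88.1]
20 64 [54.3 78.9 95.2]
28 82 [46.7 82.5 91.6]
36 42 [43.5 59.2 77.5]
```

drive_tool(
  moves=[
    {"delta_pos": [6, 0, 5], "turn": 0, "claw": 0},
    {"delta_pos": [6, 0, 6], "turn": 0, "claw": 0},
    {"delta_pos": [5, 0, 7], "turn": 0, "claw": 0},
    {"delta_pos": [3, 0, 6], "turn": 0, "claw": 0},
    {"delta_pos": [0, 0, 0], "turn": 0, "claw": 0.8},
    {"delta_pos": [0, 0, 0], "turn": 0, "claw": 0.8},
    {"delta_pos": [0, 0, -40], "turn": 0, "claw": 0.75},
    {"delta_pos": [0, 0, -55], "turn": 0, "claw": 0.75},
    {"delta_pos": [55, 0, 0], "turn": 0, "claw": 0.75},
    {"delta_pos": [60, 0, 0], "turn": 0, "claw": 0.75},
    {"delta_pos": [60, 0, 0], "turn": 0, "claw": 0.75},
  ],
)

```text
time_s: 29.28
tcp_pos: [0.6068, -0.0678, 0.1177]
ee_rot: [[0.161, -0.987, 0.002], [-0.987, -0.161, 0.0], [-0.0, -0.002, -1.0]]
wrist_force: [0.4, 1.1, 0.3]
gripper_width: 0.753
gripper_force: 0.0
```

```bash
python3 - <<'E'
from h import *
from station import cams
go(0,0)
c=uprof(.52,.63,.06,.22,(-.162,.987),range(4,60,8))
uprof(.54,.66,-.19,-.09,(.174,.985),range(4,40,8))
P=cloud(c);m=(c['color'].min(2)>70)&(P[...,2]>.022)&(P[...,2]<.04)&(P[...,0]<.66)&(P[...,0]>.54)&(P[...,1]>-.2)&(P[...,1]<-.08)
m=cv2.morphologyEx(m.astype(np.uint8),cv2.MORPH_CLOSE,np.ones((7,7)))
pts=np.argwhere(m)[:,::-1]
p=ray(c,pts,.03)[:,:2]*1000;r=cv2.minAreaRect(p.astype(np.float32));print(r)
t=cams.capture('top');np.savez('top2.npz',**t)
cv2.imwrite('pics/h.png',np.hstack([cv2.resize(c['color'][150:300,60:360,::-1],(500,250),interpolation=2),cv2.resize(t['color'][110:240,165:300,::-1],(300,250))]))
E
```

```text
t 29.275 p [606.8 -67.8 117.7] ang -80.7 w 0.753 F [0.4 1.1 0.3] 0.0
turn 0.0 then shift [-164.5  588.    -0. ]
n 5285 min [539.  62.  14.] max [625. 165. 494.]
4 89 [ 3.3 35.4 76.5]
12 81 [ 7.3 39.3 74.8]
20 93 [ 7.  42.9 74.3]
28 487 [ 6.6 44.8 76.2]
n 1074 min [ 564. -182.    7.] max [644. -91. 473.]
4 73 [-75.  -35.8  -3.6]
12 74 [-73.3 -29.8  -3.5]
20 93 [-73.6 -28.8  -3.3]
28 369 [-76.7 -35.8  -6. ]
((589.3988647460938, -144.38861083984375), (81.14704895019531, 54.81186294555664), 79.08780670166016)
```

View pics/h.png

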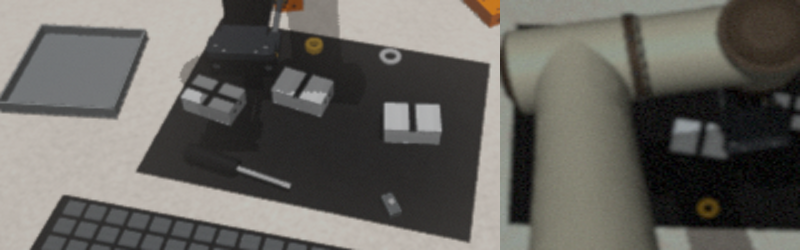

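All three cells are flat and bottom up: the cross is at (213,98), and single grooves at (302,90) and (412,122). Next I'll pick up the cross cell.

```bash
python3 -c "
from h import *
go(589.3,-144.4,12,-100.3)"
```

```text
t 29.425 p [606.3 -69.4 117.1] ang -81.1 w 0.75 F [-0.9 -0.   0.2] 0.0
turn 0.335 then shift [ 76.9   3.4 105.1]
```

drive_tool(
  moves=[
    {"delta_pos": [0, 0, 0], "turn": 0.168, "claw": 0.75},
    {"delta_pos": [0, 0, 0], "turn": 0.167, "claw": 0.75},
    {"delta_pos": [40, 2, 20], "turn": 0, "claw": 0.75},
    {"delta_pos": [37, 1.4, 30], "turn": 0, "claw": 0.75},
    {"delta_pos": [0, 0, 20], "turn": 0, "claw": 0.75},
    {"delta_pos": [0, 0, 20], "turn": 0, "claw": 0.75},
    {"delta_pos": [0, 0, 15], "turn": 0, "claw": 0.75},
    {"delta_pos": [0, 0, 0], "turn": 0, "claw": 0},
    {"delta_pos": [0, 0, 0], "turn": 0, "claw": 0},
    {"delta_pos": [0, 0, 0], "turn": 0, "claw": 0},
    {"delta_pos": [0, 0, -30], "turn": 0, "claw": 0},
    {"delta_pos": [0, 0, -30], "turn": 0, "claw": 0},
  ],
)

```text
time_s: 30.92
tcp_pos: [0.5889, -0.1421, 0.0729]
ee_rot: [[-0.174, -0.985, -0.001], [-0.985, 0.174, 0.0], [0.0, 0.001, -1.0]]
wrist_force: [0.5, -0.2, -0.8]
gripper_width: 0.548
gripper_force: 29.9
```

```bash
python3 -c "
from h import *
go(565,-370,14.5,-100.3)"
```

```text
t 30.925 p [ 588.9 -142.1   72.9] ang -100.0 w 0.548 F [ 0.5 -0.2 -0.8] 29.9
turn 0.005 then shift [228.5 -17.2  58.4]
```

drive_tool(
  moves=[
    {"delta_pos": [40, -3, 0], "turn": 0, "claw": 0},
    {"delta_pos": [50, -4, 0], "turn": 0, "claw": 0},
    {"delta_pos": [50, -4, 0], "turn": 0, "claw": 0},
    {"delta_pos": [50, -4, 0], "turn": 0, "claw": 0},
    {"delta_pos": [38.5, -2, 0], "turn": 0, "claw": 0},
    {"delta_pos": [0, 0, 15], "turn": 0, "claw": 0},
    {"delta_pos": [0, 0, 20], "turn": 0, "claw": 0},
    {"delta_pos": [0, 0, 13], "turn": 0, "claw": 0},
    {"delta_pos": [0, 0, 5], "turn": 0, "claw": 0},
    {"delta_pos": [0, 0, 0], "turn": 0, "claw": 0},
  ],
)

```text
time_s: 32.17
tcp_pos: [0.5665, -0.3697, 0.0192]
ee_rot: [[-0.173, -0.985, -0.0], [-0.985, 0.173, -0.0], [0.0, 0.0, -1.0]]
wrist_force: [-0.7, -0.3, -1.9]
gripper_width: 0.552
gripper_force: 29.9
```

drive_tool(
  moves=[
    {"delta_pos": [0, 0, 2], "turn": 0, "claw": 0},
    {"delta_pos": [0, 0, 1.5], "turn": 0, "claw": 0},
    {"delta_pos": [0, 0, 0.5], "turn": 0, "claw": 0},
  ],
)

```text
time_s: 32.55
tcp_pos: [0.5663, -0.3701, 0.0155]
ee_rot: [[-0.174, -0.985, 0.0], [-0.985, 0.174, -0.0], [0.0, -0.0, -1.0]]
wrist_force: [-0.0, -0.1, -1.7]
gripper_width: 0.551
gripper_force: 29.9
```

drive_tool(
  moves=[
    {"delta_pos": [0, 0, 1], "turn": 0, "claw": 0},
    {"delta_pos": [0, 0, 0.5], "turn": 0, "claw": 0},
    {"delta_pos": [0, 0, 0], "turn": 0, "claw": 0.75},
    {"delta_pos": [0, 0, 0], "turn": 0, "claw": 0.75},
    {"delta_pos": [0, 0, -30], "turn": 0, "claw": 0.75},
    {"delta_pos": [0, 0, -60], "turn": 0, "claw": 0.75},
    {"delta_pos": [0, 0, -60], "turn": 0, "claw": 0.75},
    {"delta_pos": [60, 0, 0], "turn": 0, "claw": 0.75},
    {"delta_pos": [60, 0, 0], "turn": 0, "claw": 0.75},
    {"delta_pos": [60, 0, 0], "turn": 0, "claw": 0.75},
    {"delta_pos": [0, 0, 0], "turn": 0, "claw": 0.75},
  ],
)

```text
time_s: 33.92
tcp_pos: [0.5326, -0.5513, 0.1617]
ee_rot: [[-0.18, -0.984, -0.001], [-0.984, 0.18, 0.0], [-0.0, 0.001, -1.0]]
wrist_force: [1.0, 0.7, -0.7]
gripper_width: 0.749
gripper_force: 0.0
```

```bash
python3 - <<'E'
from h import *
from station import cams
go(0,0)
t=cams.capture('top');c=cams.capture('scene')
a=cv2.resize(c['color'][130:300,40:380,::-1],(500,250),interpolation=2);b=cv2.resize(t['color'][110:240,165:410,::-1],(470,250),interpolation=2)
cv2.imwrite('pics/i.png',np.vstack([a[:,:470],b]))
E
```

```text
t 33.925 p [ 532.6 -551.3  161.7] ang -100.4 w 0.749 F [ 1.   0.7 -0.7] 0.0
turn 0.0 then shift [-446.6  623.1   -0. ]
```

View pics/i.png

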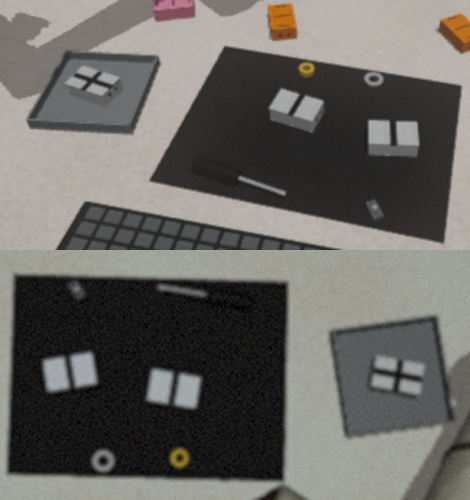

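The cross cell lies flat with its cross up in the tray at (397,375), and the other two lie bottom up on the mat at (70,372) and (174,388). The rings, clamp and driver look undisturbed.

```bash
python3 -c "
from station import ticket
print(ticket.finish_job())"
```

```text
the job is handed in; nothing more can be done
None
```

The job is handed in at about 34 s: cell_c, the one with the cross, lies flat and cross up in the tray, cell_a and cell_b lie flat, bottom up, on the mat, and the rings, clamp and screwdriver look undisturbed (cell names assumed from position: cell_a nearest the rotor, cell_c nearest the tray).

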